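# Raise the telescoping camera monopod and hold it up

## Task

Get the little telescoping camera monopod on the kitchen counter ready for its camera: press its release button all the way down, then pull the head straight up past the first stop to the second stop, so that both sections are fully out. It springs back if let go, so finish still gripping the head and holding it steady at full height. Do not disturb the things standing around it.

Things in the scene. Friction and masses are not known exactly. Their poses are not given: they have to be found in the camera images.
- stand: the monopod's grey foot, fixed to the counter: a block 200 (its x) x 90 (its y) x 70 high; origin under its centre. On its top, both at y = 0: the round brass release button at x = -55, and the telescoping column at x = +60, whose fixed outer tube (42 dia) ends 100 above the counter. A catch housing (x = 8 to 32, 22 wide, 104 high) stands between them
- catch_tip (a point): tip of the steel catch tongue (12 wide, 4 thick, top 111 above the counter) that reaches out of the catch housing 4 over the edge of the head's collar and holds the head down; it draws back 10 towards the button as the button goes down
- button_top (a point): centre of the flat top of the release button, 28 dia; 84 above the counter when up
- button (a joint): how far the button is pressed, in m: 0 up, 0.008 fully down. It takes about 3 to 4 N, goes straight down and stays down; the catch lets the head go when it is a little over half down, and until then the head cannot rise
- head: black cylindrical camera mount on top of the column, gripped from above: 32 dia, plain sides from 6 to 52 above its origin, a thin screw 7 higher. Origin: on the column axis, at the underside of its 48 dia, 6 high collar; 100 above the counter when down, 230 at full height. The catch is beside the collar on the button side, so fingers closing along the stand's y have most room
- upper_section (a joint): how far the upper section is out, in m: 0 in, 0.07 at its stop. Pulling the head up brings this section out first (about 4 to 6 N): the first stop
- lower_section (a joint): how far the lower section is out, in m: 0 in, 0.06 at its stop (the second stop). It follows only when the upper one is at its stop, on pulling harder (about 9 to 12 N). Both sections are sprung and draw back in when the head is let go
- shaker_a: one of two salt-and-pepper shakers, white foot and brass top, 42 dia x 82 high; origin under its centre; leave alone
- shaker_b: the other shaker, same size; leave alone
- tumbler: glass tumbler, 68 dia x 85 high; origin under its centre; leave alone
- bird: carved wooden bird on a round foot, 98 high, about 130 long along its x (tail to +x); origin under its foot; leave alone
- bowl: dark bowl, 120 dia x 55 high; origin under its centre; leave alone
- spoon: spoon lying on the counter; leave alone
Not all that is in view belongs to the job. Leave any orange, pink or red look-alike of the stand alone.

How it is judged:
By the outcome, as a careful person would: the job done as asked, in the order asked, and still so for the second after the job is handed in, while the arm keeps its last pose, push and grip.
It also fails if it takes over 43 s, if anything falls off the work surface, if the arm or the gripper's body presses on something with over 40 N, if the wrist force passes 120 N, or if a joint passes its speed limit or range.

## Robot

A 6-joint arm with a two-finger parallel gripper is mounted at the origin on the work surface. World frame = base frame: x ahead of the robot, y to its left, z up, the work surface at z = 0. Lengths are in m, angles in rad, forces in N, time in s.
With the tool pointing down it reaches from about 0.3 to 0.75 m from the base axis. Payload 8.5 kg.
Tool frame: the origin (TCP) lies midway between the tips of the shut fingers; the grasp point (between the pads) lies 19 mm behind it; z points along the fingers, y is the line along which they close (so a half turn about z gives the same grasp; the last joint's range is limited). The gripper opens to 88 mm and grips with 3 to 60 N. Pads are 18 mm wide; open, the fingers measure 123 mm over their backs; the gripper's body (75 mm by 187 mm) begins 45 mm behind the grasp point.
Start: joints at [-1.334, 0.381, 1.297, -0, 1.464, -0.215], TCP at [0.24, -0.495, 0.239] pointing down, gripper open.
Joint ranges: [-3.11, 3.11], [-0.89, 2.33], [0.22, 2.48], [-1.42, 4.56], [0.17, 2.85], [-2.88, 2.88]. Speed limits (rad/s): [2.39, 2.39, 3.14, 3.14, 3.14, 3.14].

## Interface

Orientations are given as a unit quaternion [w, x, y, z].
In Python, from station import telemetry, viewer, job_done gives the robot as it stands. The module is installed in compiled form; this text tells all that it offers.
- The arm moves only by the tool servo_tool, never from a script. Its argument "increments" is one flat list of numbers, 7 for each row, row after row: the shift along the tool's x, y, z in m, then the turn, a rotation vector about the tool's x, y, z in rad, then the finger opening in m, from 0 to 0.0881. A call has 1 to 10 rows; each row shifts and turns the commanded pose from where the row before left it, along the tool's axes as they then stand; what a row does not reach is not made up. A row lasts 1/10 s, in which the tool goes at most 50 mm and 8.59 degrees, less where a joint would pass 70% of its speed; a pose out of reach is approached as far as the arm can. A call with a gripper value outside its range is refused whole. The fingers move at their own pace and stop on an object; the grip force is fixed at half the most. Time passes only in rows, so rows that do not move let the fingers close. It gives the time, the measured TCP pose, the force, the opening and the grip force at its end, in the units of the state.
- telemetry.state(): the state, without advancing time (a new reading comes with each control period).
- viewer.snapshot(name): name is "side" or "top"; returns the picture (400x640x3 uint8, red, green, blue); there is no depth.
- viewer.get_calibration(name): a dict with "fov_y" (degrees; the focal length in pixels is half the picture's height over the tangent of half this angle, whatever the lens; pixels are square), "cx", "cy" (the principal point, pixels), "D" ([k1, k2, p1, p2, k3] as OpenCV has them; the pictures are not rectified), "R" (3x3) and "t" (3): a world point X has camera coordinates R X + t. Camera axes: x right, y down, z forward; pixel columns grow to the right and rows downward; lengths in m; the calibration is good to about 2 mm. A picture is of the moment at which its call begins. get_calibration takes no time and is no camera call.
- job_done(): hands the job in; it is judged then, once.
The state is a dict: "time": time; "qpos": joint angles; "dq": joint speeds; "joint_efforts": joint torques, N m; "ee_pos": TCP position; "tool_rot": TCP orientation; "ft_force": force on the tool from outside, world axes, zero at the start; "torque": the same for the moment, N m; "opening": finger opening in m; "grasp_force": force on a finger pad.
Only numpy, scipy, OpenCV 4.12 (cv2) and the standard library are available. Lean on these libraries where they do the work, as an engineer would, in place of code of your own. Each camera call takes 0.05 s, during which the arm holds its last target. There are 200 camera calls.

## Working session

There is one attempt and no reset: what is moved stays moved. The work goes in short steps, Python scripts to look and compute and a tool call to move; the robot and the scene stay as the last step left them, time stands still between calls to the robot, and variables do not carry over. Pictures are saved under pics/ and viewed, at most 10 in all, crops included, and the job is handed in when it is done.

Besides the shell and the picture viewer there is one more tool, called after "Request:" by a JSON object that holds its "method" and its "body". servo_tool: Moves the arm, as the interface text tells. Its arguments: {"type":"object","properties":{"increments":{"type":"array"}},"required":["increments"]}

```bash
mkdir -p pics; cat > h.py <<'E'
import numpy as np, cv2
from station import telemetry, viewer
def cal(n):
    c=viewer.get_calibration(n); f=200/np.tan(np.radians(c["fov_y"])/2)
    return np.array([[f,0,c["cx"]],[0,f,c["cy"]],[0,0,1.]]),np.array(c["D"],float),np.array(c["R"]),np.array(c["t"])
def ray(n,p):
    K,D,R,t=cal(n); u=cv2.undistortPoints(np.array([[p]],float),K,D)[0,0]
    return -R.T@t, R.T@np.array([u[0],u[1],1.])
def plane(n,p,z):
    o,d=ray(n,p); return o+d*(z-o[2])/d[2]
def proj(n,X):
    K,D,R,t=cal(n); return cv2.projectPoints(np.atleast_2d(np.array(X,float)),cv2.Rodrigues(R)[0],t,K,D)[0][:,0]
def snap(n,f):
    a=viewer.snapshot(n); cv2.imwrite("pics/"+f,a[:,:,::-1]); return a
E
python3 - <<'E'
from h import *
for n in("top","side"): 
    snap(n,n+"0.png"); print(n,ray(n,(320,200)))
s=telemetry.state(); print(s["time"],s["ee_pos"],s["tool_rot"],s["opening"])
E
```

```text
top (array([ 0.21087439, -0.01059567,  1.53933604]), array([ 0.18516198,  0.0121775 , -0.98263264]))
side (array([ 0.0991609 , -0.78664987,  0.97618145]), array([ 0.32776941,  0.6268276 , -0.70688343]))
0.1 [ 0.2400498  -0.49457881  0.23822732] [-6.26839215e-04  9.74592653e-01  2.23983855e-01 -1.02163982e-05] 0.08824640998597906
```

View pics/top0.png

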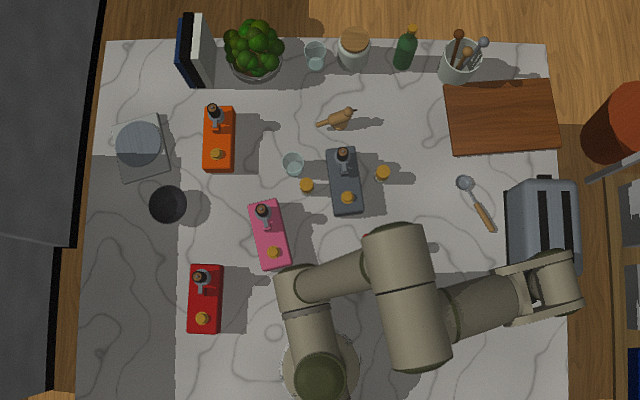

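View pics/side0.png

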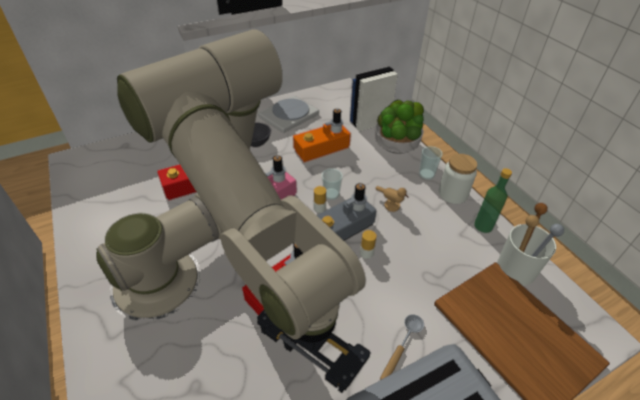

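The top view shows four stand-like blocks: orange (218,138), pink (270,234), red (205,298) and grey (345,181). The grey one fits the description, with its button at about (348,197) and head at about (343,155). The shakers stand at (307,185) and (383,172), and the tumbler at (292,163). In the side view the grey stand is at (348,215). I'll confirm it in an enlarged crop and measure.

```bash
python3 - <<'E'
from h import *
a=cv2.imread("pics/top0.png"); b=cv2.imread("pics/side0.png")
c=np.hstack([cv2.resize(a[130:230,280:410],None,fx=3,fy=4.5,interpolation=2)[:, :], np.zeros((450,4,3),np.uint8), cv2.resize(b[165:265,300:400],None,fx=4,fy=4.5,interpolation=2)])
cv2.imwrite("pics/crop.png",c); print(c.shape)
h=cv2.cvtColor(a,cv2.COLOR_BGR2HSV)
m=cv2.inRange(h,(15,120,90),(32,255,255))
n,l,st,ce=cv2.connectedComponentsWithStats(m)
for i in range(1,n):
    if st[i,4]>25 and 280<ce[i][0]<410 and 130<ce[i][1]<230: print("brass",ce[i],st[i],plane("top",ce[i],.084))
g=cv2.inRange(h,(95,25,50),(125,130,140)); g[:, :320]=0; g[:,370:]=0; g[:135]=0;g[222:]=0
n,l,st,ce=cv2.connectedComponentsWithStats(g); i=1+np.argmax(st[1:,4]); print(st[i],ce[i])
r=cv2.minAreaRect(np.argwhere(l==i)[:,::-1].astype(np.float32)); P=cv2.boxPoints(r); print(P)
Q=np.array([plane("top",p,.07) for p in P]); print(Q.round(4), np.linalg.norm(np.diff(Q,axis=0),axis=1), Q.mean(0))
E
```

```text
(450, 794, 3)
brass [382.29113924 171.39873418] [376 165  14  15 158] [ 0.57235334 -0.17338814  0.084     ]
brass [305.87586207 184.06206897] [300 178  13  14 145] [0.53173283 0.04913365 0.084     ]
brass [346.55       196.93333333] [341 191  12  13 120] [ 0.49505643 -0.06916025  0.084     ]
[333 177  29  35 222] [347.53153153 193.51801802]
[[332.3234  208.63881]
 [336.17038 176.58046]
 [363.418   179.85017]
 [359.571   211.90852]]
[[ 0.4626 -0.0285  0.07  ]
 [ 0.5584 -0.039   0.07  ]
 [ 0.5495 -0.1191  0.07  ]
 [ 0.454  -0.1077  0.07  ]] [0.09631604 0.08063312 0.09623563] [ 0.50613324 -0.07358453  0.07      ]
```

View pics/crop.png

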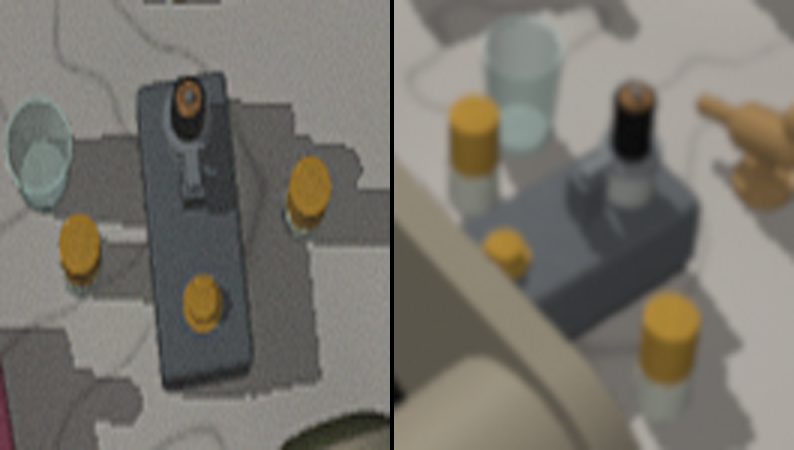

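The crop confirms the grey stand. The head's brown top is at about (343,151.5), and the button disc is at about (347.5,196). Next I'll refine these points and check the sizes.

```bash
python3 - <<'E'
from h import *
a=cv2.imread("pics/top0.png"); 
P=np.array([(138,87),(223,73),(250,365),(165,379)])/[3,4.5]+[280,130]-.4
Q=np.array([plane("top",p,.07) for p in P]);print(Q.round(4),np.linalg.norm(np.diff(Q,axis=0),axis=1),Q.mean(0))
h=cv2.cvtColor(a,cv2.COLOR_BGR2HSV)
s=h[140:172,330:356]
m=cv2.inRange(s,(3,70,60),(20,255,255)); y,x=np.nonzero(m); p=(x.mean()+330,y.mean()+140); print(len(x),p); H=plane("top",p,.152)
B=plane("top",(347.2,195.9),.084); B2=plane("top",(346.6,196.9),.082)
for b in(B,B2): print(H,b,np.linalg.norm((H-b)[:2]),np.arctan2(*(H-b)[1::-1]))
b=cv2.imread("pics/side0.png"); s=cv2.cvtColor(b,cv2.COLOR_BGR2HSV)[180:192,350:370]
m=cv2.inRange(s,(3,70,60),(20,255,255)); y,x=np.nonzero(m); print("side head top",len(x),x.mean()+350,y.mean()+180, plane("side",(x.mean()+350,y.mean()+180),.152), proj("side",H))
print("tool yaw dirs", cv2.Rodrigues)
from scipy.spatial.transform import Rotation as Ro
q=telemetry.state()["tool_rot"]; print(Ro.from_quat(np.r_[q[1:],q[0]]).as_matrix().round(3))
E
```

```text
[[ 0.6425 -0.0069  0.07  ]
 [ 0.6532 -0.0912  0.07  ]
 [ 0.4576 -0.1175  0.07  ]
 [ 0.4475 -0.0353  0.07  ]] [0.08496809 0.19735929 0.0828405 ] [ 0.55020021 -0.0627188   0.07      ]
51 (np.float64(342.1764705882353), np.float64(151.58823529411765))
[ 0.61124053 -0.05368592  0.152     ] [ 0.49812288 -0.07102703  0.084     ] 0.11443913882897286 0.1521172528318635
[ 0.61124053 -0.05368592  0.152     ] [ 0.49554701 -0.06938505  0.082     ] 0.11675381774762117 0.13487203153451574
side head top 36 359.6666666666667 186.69444444444446 [ 0.60856993 -0.05804804  0.152     ] [[359.68844111 185.48975544]]
tool yaw dirs <built-in function Rodrigues>
[[ 0.9    0.437 -0.   ]
 [ 0.437 -0.9    0.001]
 [ 0.    -0.001 -1.   ]]
```

Request:
{"method": "servo_tool", "body": {"increments": [0,0,0,0,0,0.105,0,0,0,0,0,0,0.105,0,0,0,0,0,0,0.104,0,0.0223,-0.0275,0,0,0,0,0,0.0223,-0.0275,0,0,0,0,0,0.0223,-0.0275,0,0,0,0,0,0.0223,-0.0275,0,0,0,0,0,0.0223,-0.0275,0,0,0,0,0,0.0223,-0.0275,0,0,0,0,0,0.0223,-0.0275,0,0,0,0,0]}}

```text
time: 1.1
ee_pos: [0.3688, -0.2813, 0.2386]
tool_rot: [-0.0, 0.998, 0.069, -0.0]
ft_force: [0.7, -0.7, -0.5]
opening: 0.0103
grasp_force: 0.0
```

Request:
{"method": "servo_tool", "body": {"increments": [0.0223,-0.0275,0,0,0,0,0,0.0223,-0.0275,0.01,0,0,0,0,0.0223,-0.0275,0.015,0,0,0,0,0.0223,-0.0275,0.015,0,0,0,0,0.0223,-0.0275,0.015,0,0,0,0,0.0223,-0.0275,0.015,0,0,0,0,0.0223,-0.0275,0.015,0,0,0,0,0,0,0,0,0,0,0,0,0,0,0,0,0,0]}}

```text
time: 2.0
ee_pos: [0.4963, -0.0702, 0.1534]
tool_rot: [-0.0, 0.998, 0.07, -0.001]
ft_force: [-0.8, -0.0, 0.1]
opening: 0.0003
grasp_force: 0.0
```

Request:
{"method": "servo_tool", "body": {"increments": [0,0,0.02,0,0,0,0,0,0,0.02,0,0,0,0,0,0,0.015,0,0,0,0,0,0,0.005,0,0,0,0,0,0,0,0,0,0,0]}}

```text
time: 2.5
ee_pos: [0.4962, -0.0714, 0.0939]
tool_rot: [-0.0, 0.998, 0.068, -0.0]
ft_force: [-0.2, -0.9, -0.1]
opening: 0.0005
grasp_force: 0.0
```

```bash
python3 - <<'E'
from h import *
a=snap("side","s1.png"); b=snap("top","t1.png")
c=np.hstack([cv2.resize(b[130:230,280:410],None,fx=3,fy=3),cv2.resize(a[165:265,280:400],None,fx=3,fy=3)])
cv2.imwrite("pics/c1.png",c[:,:,::-1])
E
```

```text
(no output)
```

View pics/c1.png

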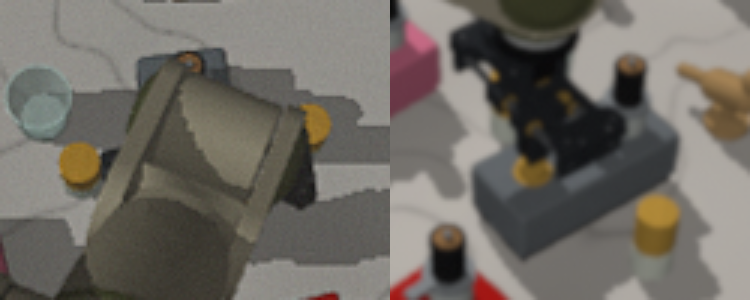

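The side crop shows the gripper over the stand, with brass visible at crop (533,170). I'll check where the TCP and button project in that view.

```bash
python3 - <<'E'
from h import *
C=np.array([.5502,-.0627,0]);u=np.array([.9905,.137,0]);v=np.array([-.137,.9905,0]);z=np.array([0,0,1.])
def s(p): return ((proj("side",p)-[280,165])*3+[360+30,0]).round(0).tolist()
t=np.array(telemetry.state()["ee_pos"])
print("tcp",s(t),"btn",s(C-.055*u+.084*z),"tip corners",[s(t+a*u*.009+b*v*.0175) for a in(-1,1) for b in(-1,1)])
print("stand top corners",[s(C+a*u*.1+b*v*.045+.07*z) for a in(-1,1) for b in(-1,1)])
a=cv2.imread("pics/side0.png"); h=cv2.cvtColor(a,cv2.COLOR_BGR2HSV)
m=cv2.inRange(h,(15,120,60),(32,255,255)); n,l,st,ce=cv2.connectedComponentsWithStats(m)
print([(ce[i],st[i]) for i in range(1,n) if st[i,4]>15 and 300<ce[i][0]<400 and 160<ce[i][1]<270])
a=cv2.imread("pics/s1.png");cv2.imwrite("pics/c2.png",cv2.resize(a[195:245,300:370],None,fx=8,fy=8,interpolation=2))
E
```

```text
tcp [[531.0, 153.0]] btn [[529.0, 160.0]] tip corners [[[534.0, 168.0]], [[513.0, 145.0]], [[549.0, 160.0]], [[528.0, 138.0]]]
stand top corners [[[518.0, 219.0]], [[465.0, 160.0]], [[681.0, 132.0]], [[625.0, 81.0]]]
[(array([319.55294118, 194.64705882]), array([314, 187,  12,  17, 170], dtype=int32)), (array([359.75 , 187.375]), array([357, 186,   7,   4,  16], dtype=int32)), (array([393.67391304, 198.30869565]), array([384, 190,  21,  20, 230], dtype=int32)), (array([328.03896104, 220.37662338]), array([323, 216,  11,  10,  77], dtype=int32)), (array([368.20779221, 239.61471861]), array([362, 230,  14,  20, 231], dtype=int32))]
```

View pics/c2.png

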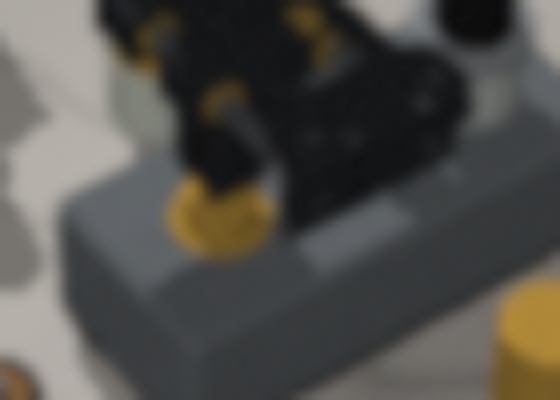

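Fingertips are at (328,218), directly over the button at (328,221). Pressing.

Request:
{"method": "servo_tool", "body": {"increments": [0,0,0.006,0,0,0,0,0,0,0.004,0,0,0,0,0,0,0.003,0,0,0,0,0,0,0.002,0,0,0,0,0,0,0,0,0,0,0]}}

```text
time: 3.1
ee_pos: [0.4964, -0.0705, 0.0785]
tool_rot: [-0.0, 0.998, 0.069, -0.0]
ft_force: [-0.3, 0.0, -0.6]
opening: 0.0003
grasp_force: 0.0
```

Request:
{"method": "servo_tool", "body": {"increments": [0,0,0.0015,0,0,0,0,0,0,0.0015,0,0,0,0]}}

```text
time: 3.3
ee_pos: [0.4966, -0.0705, 0.0763]
tool_rot: [0.0, 0.998, 0.069, 0.0]
ft_force: [-6.4, 1.7, 26.0]
opening: 0.0004
grasp_force: 12.8
```

Request:
{"method": "servo_tool", "body": {"increments": [0,0,0.001,0,0,0,0]}}

```text
time: 3.4
ee_pos: [0.4966, -0.0706, 0.0762]
tool_rot: [0.0, 0.998, 0.069, 0.001]
ft_force: [-8.9, 2.6, 29.9]
opening: 0.0003
grasp_force: 14.8
```

Request:
{"method": "servo_tool", "body": {"increments": [0,0,0.001,0,0,0,0]}}

```text
time: 3.5
ee_pos: [0.4967, -0.0705, 0.0761]
tool_rot: [0.0, 0.998, 0.069, 0.001]
ft_force: [-11.6, 3.2, 39.9]
opening: 0.0005
grasp_force: 20.0
```

The button has bottomed out: tip at z = 0.076, force rising sharply. Next I'll lift, move over the head, open the fingers and look.

Request:
{"method": "servo_tool", "body": {"increments": [0,0,-0.01,0,0,0,0,0,0,-0.03,0,0,0,0,0,0,-0.035,0,0,0,0.04,0,0,-0.035,0,0,0,0.088,0,0,-0.015,0,0,0,0.088,0.03,0,0,0,0,0,0.088,0.03,0,0,0,0,0,0.088,0.03,0,0,0,0,0,0.088,0.024,0,0,0,0,0,0.088,0,0,0,0,0,0,0.088]}}

```text
time: 4.5
ee_pos: [0.6111, -0.0544, 0.1976]
tool_rot: [-0.0, 0.998, 0.069, -0.0]
ft_force: [-0.9, -0.5, -1.0]
opening: 0.0625
grasp_force: 0.0
```

```bash
python3 - <<'E'
from h import *
a=snap("side","s2.png"); cv2.imwrite("pics/c3.png",cv2.resize(a[140:260,290:410,::-1],None,fx=5,fy=5,interpolation=2))
print(telemetry.state()["ee_pos"],telemetry.state()["opening"])
E
```

```text
[ 0.60976245 -0.0545816   0.19773111] 0.0663702344619253
```

View pics/c3.png

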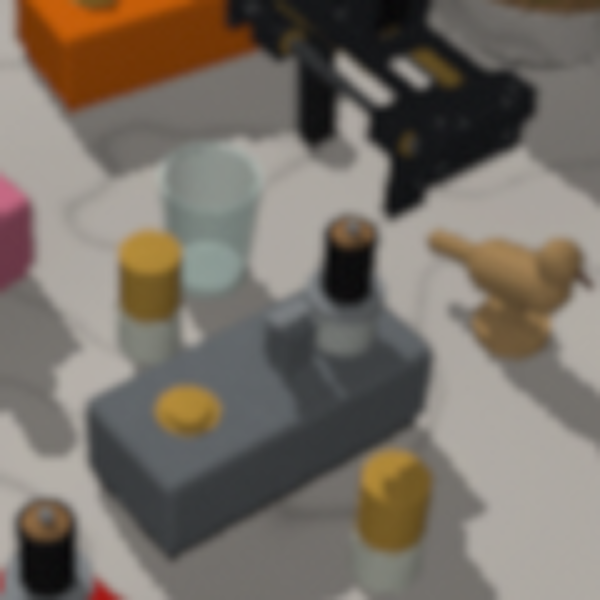

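The button is down at (190,410) in the crop, the head is free at (350,240) under the open fingers, and the neighbours are undisturbed. Descending to grip.

Request:
{"method": "servo_tool", "body": {"increments": [0,0,0,0,0,0,0.088,0,0,0,0,0,0,0.088,0,0,0.02,0,0,0,0.088,0,0,0.025,0,0,0,0.088,0,0,0.025,0,0,0,0.088,0,0,0.013,0,0,0,0.088,0,0,0,0,0,0,0.05]}}

```text
time: 5.25
ee_pos: [0.6084, -0.0549, 0.1146]
tool_rot: [-0.001, 0.998, 0.069, -0.001]
ft_force: [-0.3, -0.9, -0.1]
opening: 0.0823
grasp_force: 0.0
```

Request:
{"method": "servo_tool", "body": {"increments": [0,0,0,0,0,0,0.036,0,0,0,0,0,0,0.02,0,0,0,0,0,0,0.02,0,0,0,0,0,0,0.02,0,0,0,0,0,0,0.02,0,0,0,0,0,0,0.02]}}

```text
time: 5.85
ee_pos: [0.6094, -0.0549, 0.1159]
tool_rot: [0.0, 0.998, 0.069, 0.0]
ft_force: [-0.6, 0.4, -0.2]
opening: 0.0343
grasp_force: 0.0
```

Request:
{"method": "servo_tool", "body": {"increments": [0,0,0,0,0,0,0,0,0,0,0,0,0,0,0,0,0,0,0,0,0,0,0,0,0,0,0,0,0,0,0,0,0,0,0]}}

```text
time: 6.35
ee_pos: [0.6094, -0.0548, 0.1159]
tool_rot: [-0.0, 0.998, 0.069, 0.0]
ft_force: [0.2, 1.7, 1.1]
opening: 0.0311
grasp_force: 30.0
```

Gripped at 31 mm and 30 N. Pulling to the first stop.

Request:
{"method": "servo_tool", "body": {"increments": [0,0,-0.003,0,0,0,0,0,0,-0.005,0,0,0,0,0,0,-0.007,0,0,0,0,0,0,-0.007,0,0,0,0,0,0,-0.008,0,0,0,0]}}

```text
time: 6.85
ee_pos: [0.6093, -0.0548, 0.1462]
tool_rot: [-0.0, 0.998, 0.069, -0.0]
ft_force: [1.1, 2.8, -5.2]
opening: 0.0313
grasp_force: 30.0
```

Request:
{"method": "servo_tool", "body": {"increments": [0,0,-0.008,0,0,0,0,0,0,-0.008,0,0,0,0,0,0,-0.008,0,0,0,0,0,0,-0.006,0,0,0,0,0,0,-0.006,0,0,0,0,0,0,0,0,0,0,0]}}

```text
time: 7.45
ee_pos: [0.6094, -0.0549, 0.1825]
tool_rot: [0.0, 0.998, 0.069, 0.0]
ft_force: [-0.5, 1.8, -4.5]
opening: 0.0313
grasp_force: 30.0
```

Request:
{"method": "servo_tool", "body": {"increments": [0,0,-0.004,0,0,0,0,0,0,-0.005,0,0,0,0,0,0,-0.006,0,0,0,0,0,0,-0.007,0,0,0,0,0,0,-0.008,0,0,0,0,0,0,0,0,0,0,0]}}

```text
time: 8.05
ee_pos: [0.6094, -0.0549, 0.2129]
tool_rot: [0.0, 0.998, 0.069, 0.0]
ft_force: [0.3, 2.2, -10.2]
opening: 0.031
grasp_force: 30.0
```

Request:
{"method": "servo_tool", "body": {"increments": [0,0,-0.007,0,0,0,0,0,0,-0.007,0,0,0,0,0,0,-0.007,0,0,0,0,0,0,-0.006,0,0,0,0,0,0,-0.003,0,0,0,0,0,0,0,0,0,0,0]}}

```text
time: 8.65
ee_pos: [0.6093, -0.0549, 0.2422]
tool_rot: [0.0, 0.998, 0.069, 0.0]
ft_force: [-0.0, 2.9, -10.2]
opening: 0.0314
grasp_force: 30.0
```

Request:
{"method": "servo_tool", "body": {"increments": [0,0,-0.0015,0,0,0,0,0,0,-0.001,0,0,0,0,0,0,0,0,0,0,0]}}

```text
time: 8.95
ee_pos: [0.6094, -0.0549, 0.2442]
tool_rot: [-0.0, 0.998, 0.069, -0.0]
ft_force: [0.6, 3.1, -11.1]
opening: 0.0313
grasp_force: 30.0
```

Request:
{"method": "servo_tool", "body": {"increments": [0,0,-0.001,0,0,0,0,0,0,0,0,0,0,0]}}

```text
time: 9.15
ee_pos: [0.6094, -0.0549, 0.2453]
tool_rot: [-0.0, 0.998, 0.069, -0.0]
ft_force: [0.8, 2.4, -10.0]
opening: 0.0313
grasp_force: 30.0
```

Request:
{"method": "servo_tool", "body": {"increments": [0,0,-0.0007,0,0,0,0,0,0,0,0,0,0,0]}}

```text
time: 9.35
ee_pos: [0.6094, -0.0549, 0.246]
tool_rot: [-0.0, 0.998, 0.069, -0.0]
ft_force: [0.3, 3.3, -10.2]
opening: 0.031
grasp_force: 30.0
```

Request:
{"method": "servo_tool", "body": {"increments": [0,0,-0.0005,0,0,0,0,0,0,0,0,0,0,0]}}

```text
time: 9.55
ee_pos: [0.6093, -0.0549, 0.2461]
tool_rot: [-0.0, 0.998, 0.069, -0.0]
ft_force: [0.4, 2.6, -13.8]
opening: 0.0308
grasp_force: 30.0
```

It's at the second stop: 130 mm of rise, with the force starting to climb. I'll hold for a moment and check.

Request:
{"method": "servo_tool", "body": {"increments": [0,0,-0.0003,0,0,0,0,0,0,0,0,0,0,0,0,0,0,0,0,0,0,0,0,0,0,0,0,0,0,0,0,0,0,0,0]}}

```text
time: 10.05
ee_pos: [0.6092, -0.0549, 0.2462]
tool_rot: [-0.0, 0.998, 0.069, -0.001]
ft_force: [1.6, 2.1, -19.7]
opening: 0.031
grasp_force: 30.0
```

```bash
python3 - <<'E'
from h import *
a=snap("side","s3.png"); cv2.imwrite("pics/c4.png",cv2.resize(a[110:260,270:420,::-1],None,fx=4,fy=4,interpolation=2))
s=telemetry.state();print(s["ee_pos"],s["ft_force"],s["opening"])
E
```

```text
[ 0.6092406  -0.05488924  0.24619637] [  1.96097061   2.9572959  -19.74612581] 0.031173394453324184
```

View pics/c4.png

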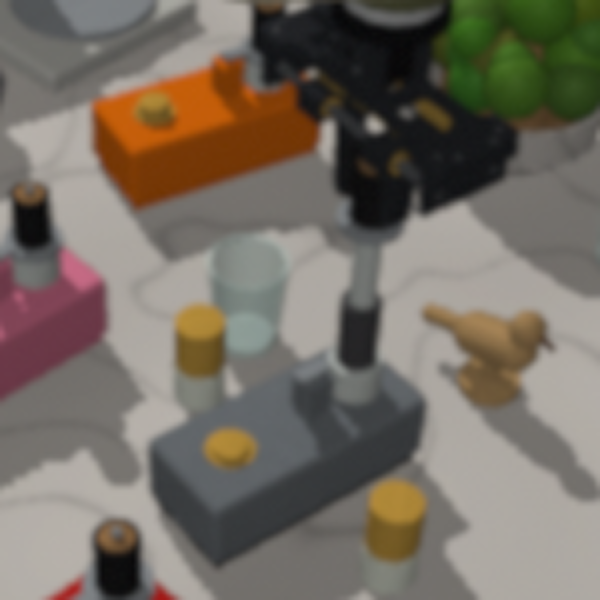

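Both sections are out (dark lower at (358,330), light upper at (366,270)), the head is gripped at full height, the button is down and the neighbours are unmoved. The pull is a steady 20 N against the stop with no slip.

```bash
python3 -c "
from station import job_done; print(job_done())"
```

```text
the job is handed in; nothing more can be done
None
```

The job is handed in at about 10 s: the button is fully down, both sections are out to the second stop (130 mm of rise), the head is still gripped and held steady, and the things around it look undisturbed in the last picture.

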